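Load the drain tray and wedge it up towards the sink

ROBOT

A 6-joint arm with a two-finger parallel gripper is mounted at the origin on the work surface. World frame = base frame: x ahead of the robot, y to its left, z up, the work surface at z = 0. Lengths are in m, angles in degrees, forces in N, time in s.
With the tool pointing down it reaches from about 0.375 to 0.75 m from the base axis. Payload 9 kg.
Tool frame: the origin (TCP) lies where the fingers leave the gripper's body, on its centre line; the fingertips stand 73 mm ahead of it and the grasp point (between the pads) lies 54 mm ahead of it (robot.tip_reach is the distance from the TCP to the fingertips, in m); z points along the fingers, y is the direction in which the jaws open and shut (so a half turn about z gives the same grasp; the last joint's range is limited). The gripper opens to 85 mm and grips with 20 to 120 N. Pads are 22 mm wide; open, the fingers measure 114 mm over their backs; the gripper's body (76 mm by 85 mm) begins 54 mm behind the grasp point. The pads swing forward as they close: fully open they stand 13 mm farther back than shut.
Start: joints at [-12.473, 5.964, 5.575, 89.605, 0, 77.527], TCP at [0.6, 0, 0.304] pointing down, gripper open.
Joint ranges: [-171.21, 171.21], [-48.23, 106.86], [-62.78, 66.21], [-105.2, 120.99], [-86.42, 89.51], [-180, 180]. Speed limits (degrees/s): [127.2, 127.2, 147.25, 180, 180, 180].

INTERFACE

Orientations are given as [roll, pitch, yaw] about the fixed x, y, z axes, in that order (R = Rz(yaw) Ry(pitch) Rx(roll)).
In Python, from plant import robot gives the robot as it stands. Calls block until the motion is done:
- robot.move_pose(position, orientation): joint-space move of the TCP to a pose.
- robot.line_to(position, vel=0.15, rotation=None, guard=None): straight line of the TCP; rotation=None keeps the orientation; vel is the mean speed in m/s. With guard (N) it stops when the force on the tool has changed by that much, and returns True; else False.
- robot.goto_joints(angles): joint-space move.
- robot.set_gripper(opening): finger opening in m; the grip force is fixed at half the most; returns when the fingers have stopped.
- robot.pause(seconds).
- robot.ik(position, orientation): joint angles nearest the present ones, or None.
- robot.observe(): the state.
- robot.grab_frame(name): name is "scene" or "side" or "wrist"; returns the picture (400x640x3 uint8, blue, green, red); there is no depth.
- robot.get_calibration(name): a dict with "vertical_fov" (degrees; the focal length in pixels is half the picture's height over the tangent of half this angle, whatever the lens; pixels are square), "cx", "cy" (the principal point, pixels), "rvec" (rotation vector, rad) and "tvec" (3), from world to camera coordinates, as OpenCV has them. Camera axes: x right, y down, z forward; pixel columns grow to the right and rows downward; lengths in m; the calibration is good to about 2 mm. The wrist camera is an equidistant fisheye: a pixel r from the principal point sees the ray r / f radians off the axis. A picture is of the moment at which its call begins: read the wrist's pose just before it. get_calibration takes no time and is no camera call; for the wrist camera it gives the pose at the moment of the call.
A pose or a line that the arm cannot do raises robot.IKError and nothing moves.
- robot.job_done(): hands the job in, once; it reports no verdict.
The state is a dict: "time": time; "q": joint angles; "qvel": joint speeds; "joint_torque": joint torques, N m; "tool_pos": TCP position; "tcp_rot": TCP orientation; "ft_force": force on the tool from outside, world axes, zero at the start; "torque": the same for the moment, N m; "gripper_width": finger opening in m.
Only numpy, scipy, OpenCV 4.12 (cv2) and the standard library are available. Lean on these libraries where they do the work, as an engineer would, in place of code of your own. Each camera call takes 0.05 s, during which the arm holds its last target.

TASK

The rinsed sample pots have to drain: while the steel drain tray stands flat, set exactly three of the five yellow pots in it, mouth down as they are, and leave the other two and everything else on the bench alone. Then grip the orange wedge by its black block and push it, flat on the bench and thin edge first, under the middle of the tray's plain end (the end away from the sink) until that end just lifts and both its feet stand about 5 mm clear of the bench, without shoving the tray along. Finish while still gripping the wedge in place there, so that the tray stays tipped towards its lip; do not let go.

Things in the scene. Friction and masses are not known exactly. Their poses are not given: they have to be found in the camera images.
- tray: steel drain tray loose on four rubber feet, 0.7 to 1.1 kg. Origin on the bench under its middle, z up. Pan 240 mm long (x) by 170 wide (y), inside 234 x 164; underside 8 mm, inner floor 11 mm, wall tops 30 mm above the bench; rim juts out 8 mm at the ends. +x: end with the open pouring lip, over the small sink, whose 0.2 m tap stands 290 mm from the tray's middle; -x: plain end, where the wedge goes in
- tray_end (a point): middle of the bottom edge of the tray's plain end (x -120 mm in the tray's frame), on the pan's underside, 8 mm above the bench while the tray is flat: the edge that the wedge lifts. The feet grip the bench: the tray does not slide if the wedge goes in straight and slowly
- tray_lip (a point): middle of the opening at the pouring-lip end (x +120 mm in the tray's frame), level with the inner floor, 11 mm above the bench
- tray_foot_l (a point): underside of the plain end's foot (20 mm across, 8 mm high) on the tray's +y side (x -95, y +60 mm); height 0 while it stands on the bench, so its height is how far that end has lifted
- tray_foot_r (a point): underside of the plain end's foot (20 mm across, 8 mm high) on the tray's -y side (x -95, y -60 mm); height 0 while it stands on the bench
- wedge_tip (a point): middle of the bottom of the wedge's thin edge. Wedge 130 mm long (x, thin edge at +x), flat, z up, 120 g: slippery orange ramp 90 mm long, 40 wide, 3 mm thick rising evenly to 28, then a black grip block. With its tip 18 mm in from the pan's edge it touches the pan's underside; each further 10 mm lifts that end 2.8 mm, for 2 to 4 N of push. It is to be kept in the grip
- wedge_grip (a point): centre of the wedge's black grip block, half-way up (24 mm above the bench), 110 mm behind the thin edge; same axes as the wedge; the block is 40 mm long (x), 30 mm wide (y, the way to pinch it) and 48 mm high
- pot1_c (a point): one of five identical yellow plastic sample pots, rinsed and standing mouth down: 40 mm across, 55 mm high, with a 45 mm wide, 4 mm high rim at the bottom; about 40 g. This point is its centre, half-way up (27.5 mm above what it stands on); z axis up
- pot2_c (a point): one of five identical yellow plastic sample pots, rinsed and standing mouth down: 40 mm across, 55 mm high, with a 45 mm wide, 4 mm high rim at the bottom; about 40 g. This point is its centre, half-way up (27.5 mm above what it stands on); z axis up
- pot3_c (a point): one of five identical yellow plastic sample pots, rinsed and standing mouth down: 40 mm across, 55 mm high, with a 45 mm wide, 4 mm high rim at the bottom; about 40 g. This point is its centre, half-way up (27.5 mm above what it stands on); z axis up
- pot4_c (a point): one of five identical yellow plastic sample pots, rinsed and standing mouth down: 40 mm across, 55 mm high, with a 45 mm wide, 4 mm high rim at the bottom; about 40 g. This point is its centre, half-way up (27.5 mm above what it stands on); z axis up
- pot5_c (a point): one of five identical yellow plastic sample pots, rinsed and standing mouth down: 40 mm across, 55 mm high, with a 45 mm wide, 4 mm high rim at the bottom; about 40 g. This point is its centre, half-way up (27.5 mm above what it stands on); z axis up
- dropper_c (a point): amber dropper bottle with a black cap, 38 mm across, 78 mm high; bystander; point half-way up
- jar_c (a point): cream specimen jar with a red screw lid, 52 mm across, 59 mm high; bystander; point half-way up
- weight_c (a point): steel check weight with a knob, 38 mm across, 54 mm high; bystander; point half-way up
- timer_c (a point): small white bench timer lying flat, 60 x 65 x 18 mm; bystander; point at its centre
- pen_c (a point): black and red marker pen lying on the bench, 135 mm long, 12 mm thick; bystander; point at its middle
Mind the look-alikes: they are no part of the job. Leave any blue or turquoise look-alike of the part that bears pot1_c alone.

How it is judged (in metres and radians):
On the way, in this order (a step that is already met when the one before it is completed fails the run):
1. exactly three pots stand mouth down inside the tray, let go of, with the tray still flat on its feet (((x of pot1_c in the frame of tray between -0.105 and 0.105 m and y of pot1_c in the frame of tray between -0.07 and 0.07 m and z of pot1_c in the frame of tray between 0.03 and 0.047 m and angle between pot1_c's own z axis and vertical below 0.15 rad and contact force between the fingers and pot1 below 0.5 N) or distance of pot1_c from where it was at the start of the episode below 0.03 m) and ((x of pot2_c in the frame of tray between -0.105 and 0.105 m and y of pot2_c in the frame of tray between -0.07 and 0.07 m and z of pot2_c in the frame of tray between 0.03 and 0.047 m and angle between pot2_c's own z axis and vertical below 0.15 rad and contact force between the fingers and pot2 below 0.5 N) or distance of pot2_c from where it was at the start of the episode below 0.03 m) and ((x of pot3_c in the frame of tray between -0.105 and 0.105 m and y of pot3_c in the frame of tray between -0.07 and 0.07 m and z of pot3_c in the frame of tray between 0.03 and 0.047 m and angle between pot3_c's own z axis and vertical below 0.15 rad and contact force between the fingers and pot3 below 0.5 N) or distance of pot3_c from where it was at the start of the episode below 0.03 m) and ((x of pot4_c in the frame of tray between -0.105 and 0.105 m and y of pot4_c in the frame of tray between -0.07 and 0.07 m and z of pot4_c in the frame of tray between 0.03 and 0.047 m and angle between pot4_c's own z axis and vertical below 0.15 rad and contact force between the fingers and pot4 below 0.5 N) or distance of pot4_c from where it was at the start of the episode below 0.03 m) and ((x of pot5_c in the frame of tray between -0.105 and 0.105 m and y of pot5_c in the frame of tray between -0.07 and 0.07 m and z of pot5_c in the frame of tray between 0.03 and 0.047 m and angle between pot5_c's own z axis and vertical below 0.15 rad and contact force between the fingers and pot5 below 0.5 N) or distance of pot5_c from where it was at the start of the episode below 0.03 m) and ((distance of each of pot1_c, pot2_c, pot3_c from where it was at the start of the episode above 0.03 m and distance of each of pot4_c, pot5_c from where it was at the start of the episode below 0.03 m) or (distance of each of pot1_c, pot2_c, pot4_c from where it was at the start of the episode above 0.03 m and distance of each of pot3_c, pot5_c from where it was at the start of the episode below 0.03 m) or (distance of each of pot1_c, pot2_c, pot5_c from where it was at the start of the episode above 0.03 m and distance of each of pot3_c, pot4_c from where it was at the start of the episode below 0.03 m) or (distance of each of pot1_c, pot3_c, pot4_c from where it was at the start of the episode above 0.03 m and distance of each of pot2_c, pot5_c from where it was at the start of the episode below 0.03 m) or (distance of each of pot1_c, pot3_c, pot5_c from where it was at the start of the episode above 0.03 m and distance of each of pot2_c, pot4_c from where it was at the start of the episode below 0.03 m) or (distance of each of pot1_c, pot4_c, pot5_c from where it was at the start of the episode above 0.03 m and distance of each of pot2_c, pot3_c from where it was at the start of the episode below 0.03 m) or (distance of each of pot1_c, pot5_c from where it was at the start of the episode below 0.03 m and distance of each of pot2_c, pot3_c, pot4_c from where it was at the start of the episode above 0.03 m) or (distance of each of pot1_c, pot4_c from where it was at the start of the episode below 0.03 m and distance of each of pot2_c, pot3_c, pot5_c from where it was at the start of the episode above 0.03 m) or (distance of each of pot1_c, pot3_c from where it was at the start of the episode below 0.03 m and distance of each of pot2_c, pot4_c, pot5_c from where it was at the start of the episode above 0.03 m) or (distance of each of pot1_c, pot2_c from where it was at the start of the episode below 0.03 m and distance of each of pot3_c, pot4_c, pot5_c from where it was at the start of the episode above 0.03 m)) and height (world z) of each of tray_foot_l, tray_foot_r below 0.0015 m), for 0.2 s.
2. the wedge, held by the fingers, carries the tray's plain end with both its feet off the bench (contact force between the fingers and wedge above 2 N and contact force between wedge and tray above 1 N and height (world z) of wedge_tip below 0.008 m and x of wedge_tip in the frame of tray between -0.12 and -0.03 m and y of wedge_tip in the frame of tray between -0.04 and 0.04 m and angle between wedge_tip's own z axis and vertical below 0.12 rad and height (world z) of tray_foot_l between 0.002 and 0.01 m and height (world z) of tray_foot_r between 0.002 and 0.01 m), for 0.2 s.
At the end, for the whole second after the job is handed in: Exactly three pots mouth down in the tray, untouched; the other two within 30 mm of their places. Fingers grip the wedge, flat, tip under the plain end within 40 mm of its middle, carrying it; both its feet 2 to 10 mm up. Robot off the tray; lip moved under 25 mm, other things under 30 mm (all of step 2 and ((x of pot1_c in the frame of tray between -0.105 and 0.105 m and y of pot1_c in the frame of tray between -0.07 and 0.07 m and z of pot1_c in the frame of tray between 0.03 and 0.047 m and angle between pot1_c's own z axis and vertical below 0.15 rad and contact force between the fingers and pot1 below 0.5 N) or distance of pot1_c from where it was at the start of the episode below 0.03 m) and ((x of pot2_c in the frame of tray between -0.105 and 0.105 m and y of pot2_c in the frame of tray between -0.07 and 0.07 m and z of pot2_c in the frame of tray between 0.03 and 0.047 m and angle between pot2_c's own z axis and vertical below 0.15 rad and contact force between the fingers and pot2 below 0.5 N) or distance of pot2_c from where it was at the start of the episode below 0.03 m) and ((x of pot3_c in the frame of tray between -0.105 and 0.105 m and y of pot3_c in the frame of tray between -0.07 and 0.07 m and z of pot3_c in the frame of tray between 0.03 and 0.047 m and angle between pot3_c's own z axis and vertical below 0.15 rad and contact force between the fingers and pot3 below 0.5 N) or distance of pot3_c from where it was at the start of the episode below 0.03 m) and ((x of pot4_c in the frame of tray between -0.105 and 0.105 m and y of pot4_c in the frame of tray between -0.07 and 0.07 m and z of pot4_c in the frame of tray between 0.03 and 0.047 m and angle between pot4_c's own z axis and vertical below 0.15 rad and contact force between the fingers and pot4 below 0.5 N) or distance of pot4_c from where it was at the start of the episode below 0.03 m) and ((x of pot5_c in the frame of tray between -0.105 and 0.105 m and y of pot5_c in the frame of tray between -0.07 and 0.07 m and z of pot5_c in the frame of tray between 0.03 and 0.047 m and angle between pot5_c's own z axis and vertical below 0.15 rad and contact force between the fingers and pot5 below 0.5 N) or distance of pot5_c from where it was at the start of the episode below 0.03 m) and ((distance of each of pot1_c, pot2_c, pot3_c from where it was at the start of the episode above 0.03 m and distance of each of pot4_c, pot5_c from where it was at the start of the episode below 0.03 m) or (distance of each of pot1_c, pot2_c, pot4_c from where it was at the start of the episode above 0.03 m and distance of each of pot3_c, pot5_c from where it was at the start of the episode below 0.03 m) or (distance of each of pot1_c, pot2_c, pot5_c from where it was at the start of the episode above 0.03 m and distance of each of pot3_c, pot4_c from where it was at the start of the episode below 0.03 m) or (distance of each of pot1_c, pot3_c, pot4_c from where it was at the start of the episode above 0.03 m and distance of each of pot2_c, pot5_c from where it was at the start of the episode below 0.03 m) or (distance of each of pot1_c, pot3_c, pot5_c from where it was at the start of the episode above 0.03 m and distance of each of pot2_c, pot4_c from where it was at the start of the episode below 0.03 m) or (distance of each of pot1_c, pot4_c, pot5_c from where it was at the start of the episode above 0.03 m and distance of each of pot2_c, pot3_c from where it was at the start of the episode below 0.03 m) or (distance of each of pot1_c, pot5_c from where it was at the start of the episode below 0.03 m and distance of each of pot2_c, pot3_c, pot4_c from where it was at the start of the episode above 0.03 m) or (distance of each of pot1_c, pot4_c from where it was at the start of the episode below 0.03 m and distance of each of pot2_c, pot3_c, pot5_c from where it was at the start of the episode above 0.03 m) or (distance of each of pot1_c, pot3_c from where it was at the start of the episode below 0.03 m and distance of each of pot2_c, pot4_c, pot5_c from where it was at the start of the episode above 0.03 m) or (distance of each of pot1_c, pot2_c from where it was at the start of the episode below 0.03 m and distance of each of pot3_c, pot4_c, pot5_c from where it was at the start of the episode above 0.03 m)) and contact force between each of the fingers, the arm and tray below 0.5 N and distance of tray_lip from where it was at the start of the episode below 0.025 m and distance of each of dropper_c, jar_c, weight_c, timer_c, pen_c from where it was at the start of the episode below 0.03 m); the arm keeps its last pose, push and grip.
It fails at once if the tray is shoved more than 30 mm along the bench (distance of any of tray_lip, tray from where it was at the start of the episode above 0.03 m).
It fails at once if the plain end is tipped up more than 20 mm (height (world z) of any of tray_foot_l, tray_foot_r above 0.02 m).
It fails at once if a pot is knocked over (angle between any of pot1_c, pot2_c, pot3_c, pot4_c, pot5_c's own z axis and vertical above 0.7 rad).
It fails at once if a bystander is moved more than 30 mm (distance of any of dropper_c, jar_c, weight_c, timer_c, pen_c from where it was at the start of the episode above 0.03 m).
It also fails if it takes over 72 s, if anything falls off the work surface, if the arm or the gripper's body presses on something with over 40 N, if the wrist force passes 120 N, or if a joint passes its speed limit or range.

## Working session

There is one attempt and no reset: what is moved stays moved. The work goes in short steps, each a Python script; the robot and the scene stay as the last script left them, time stands still between calls to the robot, and variables do not carry over. Pictures are saved under pics/ and viewed, and the job is handed in when it is done.

```bash
ls; mkdir -p pics; python3 - <<'E'
from plant import robot
import cv2
s=robot.observe();print(s['time'],s['tool_pos'],s['tcp_rot'],s['gripper_width'])
for n in("scene","side","wrist"):
    c=robot.get_calibration(n);print(n,c)
    cv2.imwrite(f"pics/{n}0.png",robot.grab_frame(n))
E
```

```text
pics
0.0 [5.99753923e-01 7.80338315e-05 3.03117916e-01] [-1.79924692e+02 -1.59860508e-02  9.00002854e+01] 0.08575517010793424
scene {'vertical_fov': 52.40618438490249, 'cx': 319.591987851038, 'cy': 198.24125903403703, 'rvec': array([ 1.56914953,  2.12784121, -0.77396374]), 'tvec': array([ 0.17334856, -0.33691903,  1.49461194])}
side {'vertical_fov': 50.75904582547841, 'cx': 319.68238872365527, 'cy': 197.32749719800148, 'rvec': array([ 2.1494915 , -0.18318408,  0.09203819]), 'tvec': array([-0.5390643 ,  0.0871779 ,  1.18076376])}
wrist {'vertical_fov': 65.70646984690485, 'cx': 316.81405893002074, 'cy': 199.2909585813664, 'rvec': array([-2.86159319e+00, -1.25267756e-03,  2.37006335e-03]), 'tvec': array([-0.59853882, -0.03614164,  0.37979918])}
```

View pics/scene0.png

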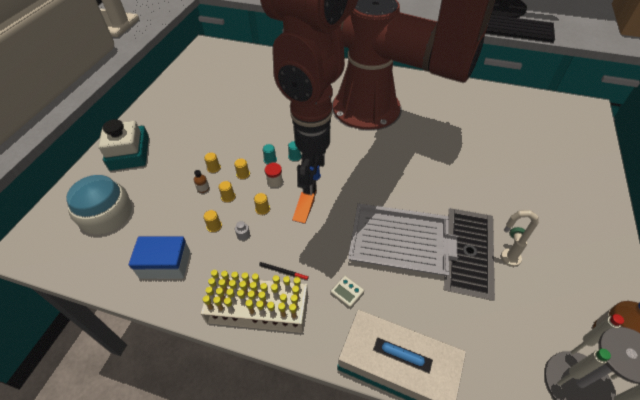

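View pics/side0.png

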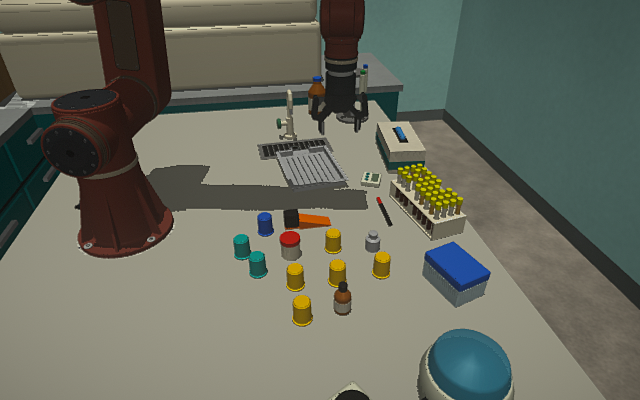

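View pics/wrist0.png

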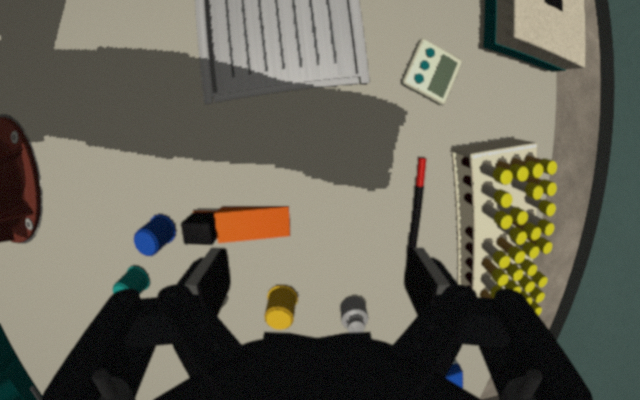

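The scene view shows five yellow pots at about (211,162), (242,168), (226,190), (212,220) and (261,203). The teal pots at (269,153) and (294,150), the blue pot near (315,170) and the yellow tube caps in the rack at (255,290) are look-alikes and stay put. The wedge is at (303,207), and the tray's plain end is at x≈355. Next I'll measure them.

```bash
cat > h.py <<'E'
import numpy as np, cv2
def K(c):
    f=200/np.tan(np.radians(c['vertical_fov'])/2); return f
def rays(c,px,fish=False):
    px=np.atleast_2d(np.array(px,float)); f=K(c)
    d=(px-[c['cx'],c['cy']])/f
    if fish:
        r=np.linalg.norm(d,axis=1,keepdims=True)+1e-12
        v=np.hstack([d/r*np.sin(r),np.cos(r)])
    else: v=np.hstack([d,np.ones((len(d),1))])
    R=cv2.Rodrigues(np.array(c['rvec']))[0]; o=-R.T@np.array(c['tvec'])
    return o,(v@R)/np.linalg.norm(v,axis=1,keepdims=True)
def onplane(c,px,z,fish=False):
    o,v=rays(c,px,fish); t=(z-o[2])/v[:,2]; return o+t[:,None]*v
def tri(c1,p1,c2,p2):
    o1,v1=rays(c1,p1);o2,v2=rays(c2,p2);v1=v1[0];v2=v2[0]
    A=np.c_[v1,-v2];s=np.linalg.lstsq(A,o2-o1,rcond=None)[0]
    a=o1+s[0]*v1;b=o2+s[1]*v2;return (a+b)/2,np.linalg.norm(a-b)
def blobs(im,lo,hi,amin=30):
    m=cv2.inRange(cv2.cvtColor(im,cv2.COLOR_BGR2HSV),lo,hi)
    n,l,s,c=cv2.connectedComponentsWithStats(m)
    return [(c[i],s[i]) for i in range(1,n) if s[i][4]>=amin],l
E
python3 - <<'E'
from plant import robot
from h import *
cal={n:robot.get_calibration(n) for n in("scene","side","wrist")}
import pickle;pickle.dump(cal,open('cal0.pkl','wb'))
for n in("scene","side"):
    im=cv2.imread(f"pics/{n}0.png")
    print(n)
    for nm,lo,hi in(("yel",(18,150,90),(30,255,255)),("or",(5,170,120),(17,255,255))):
        for c,s in blobs(im,lo,hi,40)[0]:
            print(nm,c.round(1),s,onplane(cal[n],c,0.0275 if nm=="yel" else 0.01)[0].round(4))
im=cv2.imread("pics/scene0.png")
cv2.imwrite("pics/cropA.png",cv2.resize(im[120:300,180:520],None,fx=2.3,fy=2.3,interpolation=cv2.INTER_CUBIC))
im=cv2.imread("pics/side0.png")
cv2.imwrite("pics/cropB.png",cv2.resize(im[120:340,220:420],None,fx=2.7,fy=2.7,interpolation=cv2.INTER_CUBIC))
E
```

```text
scene
yel [211.4 162.1] [205 153  15  19 188] [ 0.4439 -0.4008  0.0275]
yel [241.4 168.4] [235 159  15  20 205] [ 0.4418 -0.2978  0.0275]
yel [226.  191.2] [219 181  16  21 218] [ 0.5407 -0.303   0.0275]
yel [261.2 203.4] [254 193  16  21 235] [ 0.5535 -0.1843  0.0275]
yel [211.6 220.7] [204 210  18  22 248] [ 0.6514 -0.294   0.0275]
yel [210.2 286.7] [203 270  15  35 177] [ 0.8363 -0.2032  0.0275]
yel [220.5 287.8] [213 271  15  35 200] [ 0.8315 -0.177   0.0275]
yel [230.6 288.5] [223 272  15  34 196] [ 0.8259 -0.1521  0.0275]
yel [242.5 285.3] [237 273  11  25 143] [ 0.8091 -0.1275  0.0275]
yel [251.9 290.8] [245 274  13  35 202] [ 0.816  -0.099   0.0275]
yel [275.  283.5] [271 276   8  16  84] [ 0.7808 -0.0515  0.0275]
yel [294.7 295. ] [289 277  11  37 201] [0.7955 0.0059 0.0275]
yel [261.5 295.9] [256 283  11  26 150] [ 0.8216 -0.0709  0.0275]
yel [282.2 302.6] [279 294   7  19  91] [ 0.8233 -0.0161  0.0275]
yel [270.3 305.6] [267 302   7   9  44] [ 0.8388 -0.0409  0.0275]
or [303.2 207.2] [293 193  21  30 365] [ 0.5187 -0.0681  0.01  ]
side
yel [430.9 187.9] [ 398  164   65   50 1100] [0.8967 0.0136 0.0275]
yel [332.7 240.7] [325 228  16  26 341] [ 0.5498 -0.1845  0.0275]
yel [381.3 265.2] [372 252  19  27 392] [ 0.6469 -0.2951  0.0275]
yel [336.7 272.2] [328 259  19  28 382] [ 0.5366 -0.3002  0.0275]
yel [294.5 276.9] [286 263  19  28 411] [ 0.4369 -0.2988  0.0275]
yel [301.5 310.4] [292 295  21  31 491] [ 0.4399 -0.401   0.0275]
or [314. 219.] [299 214  32  11 251] [ 0.5202 -0.0599  0.01  ]
```

View pics/cropA.png

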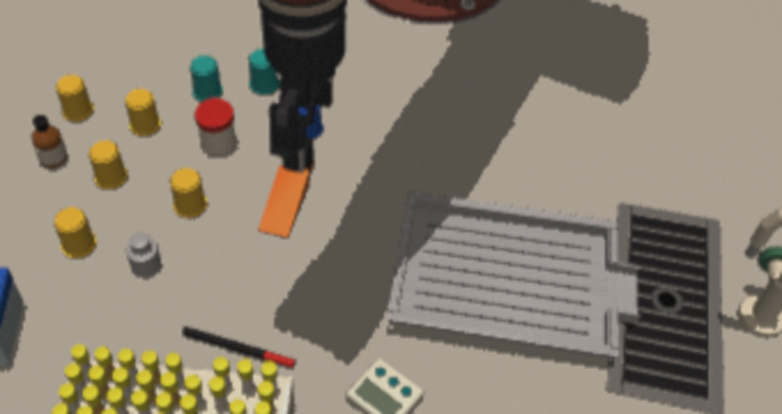

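View pics/cropB.png

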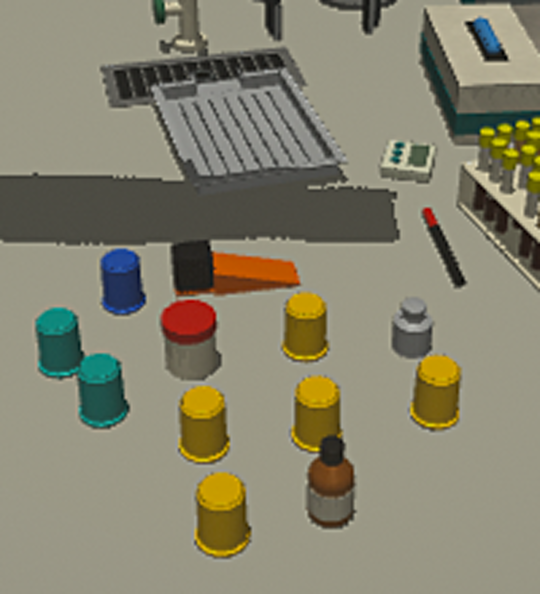

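```bash
python3 - <<'E'
from h import *
import pickle;cal=pickle.load(open('cal0.pkl','rb'))
f=lambda x,y:(180+x/2.3,120+y/2.3)
g=lambda x,y:(220+x/2.7,120+y/2.7)
print("tray rim scene", onplane(cal['scene'],[f(412,192),f(388,330),f(612,362),f(618,225)],0.03).round(3))
print("tray rim side", onplane(cal['side'],[g(198,184),g(344,158)],0.03).round(3))
for n,p,q in(("jar",(215,127),(190,338)),("drop",(47,146),(331,480)),("weight",(143,255),(412,332)),("timer",(385,388),(407,160)),("pen",(238,346),(443,235))):
    print(n,onplane(cal['scene'],f(*p),.03).round(3),tri(cal['scene'],f(*p),cal['side'],g(*q)))
print("wedge block bottom/tip side",onplane(cal['side'],[g(178,292),g(300,284)],0).round(3))
wp=[(290,207),(291,235),(183,244),(183,214)]
print("wrist wedge", onplane(cal['wrist'],[(290,207),(291,235)],0.003,True).round(4),onplane(cal['wrist'],[(214,208),(217,243)],.028,True).round(4),onplane(cal['wrist'],[(183,212),(183,244)],.048,True).round(4))
from plant import robot
for p in([.552,-.184],[.649,-.295],[.538,-.302],[.439,-.298],[.52,.2],[.6,.2],[.6,.3]):
  print(p,[(y,robot.ik([*p,.1],[180,0,y])is not None) for y in range(-180,180,45)])
E
```

```text
tray rim scene [[0.474 0.088 0.03 ]
 [0.673 0.11  0.03 ]
 [0.641 0.353 0.03 ]
 [0.452 0.339 0.03 ]]
tray rim side [[0.479 0.082 0.03 ]
 [0.655 0.109 0.03 ]]
jar [[ 0.442 -0.19   0.03 ]] (array([ 0.4408522 , -0.18911881,  0.030773  ]), np.float64(0.0030748553563288957))
drop [[ 0.537 -0.389  0.03 ]] (array([ 0.53490419, -0.38731517,  0.03169199]), np.float64(0.006451310748170921))
weight [[ 0.66  -0.196  0.03 ]] (array([ 0.65247866, -0.20087909,  0.0182853 ]), np.float64(0.0006954359336265331))
timer [[0.743 0.125 0.03 ]] (array([0.73511401, 0.12268533, 0.01159129]), np.float64(0.0031047993898075))
pen [[ 0.741 -0.044  0.03 ]] (array([ 0.7320449 , -0.04673309,  0.01568015]), np.float64(0.004398186704318245))
wedge block bottom/tip side [[ 0.438 -0.075  0.   ]
 [ 0.565 -0.084  0.   ]]
wrist wedge [[ 0.5649 -0.0463  0.003 ]
 [ 0.5652 -0.0844  0.003 ]] [[ 0.4734 -0.0401  0.028 ]
 [ 0.4722 -0.0867  0.028 ]] [[ 0.4401 -0.039   0.048 ]
 [ 0.4336 -0.0808  0.048 ]]
[0.552, -0.184] [(-180, True), (-135, True), (-90, True), (-45, True), (0, True), (45, True), (90, True), (135, True)]
[0.649, -0.295] [(-180, True), (-135, True), (-90, True), (-45, True), (0, True), (45, True), (90, True), (135, True)]
[0.538, -0.302] [(-180, True), (-135, True), (-90, True), (-45, True), (0, True), (45, True), (90, True), (135, True)]
[0.439, -0.298] [(-180, True), (-135, True), (-90, True), (-45, True), (0, True), (45, True), (90, True), (135, True)]
[0.52, 0.2] [(-180, True), (-135, True), (-90, True), (-45, True), (0, True), (45, True), (90, True), (135, True)]
[0.6, 0.2] [(-180, True), (-135, True), (-90, True), (-45, True), (0, True), (45, True), (90, True), (135, True)]
[0.6, 0.3] [(-180, True), (-135, True), (-90, True), (-45, True), (0, True), (45, True), (90, True), (135, True)]
```

```bash
python3 - <<'E'
from plant import robot
from h import *
import pickle
robot.move_pose([.56,.15,.33],[180,0,90])
robot.pause(.2)
c=robot.get_calibration("wrist");im=robot.grab_frame("wrist")
cv2.imwrite("pics/w1.png",im);pickle.dump(c,open("w1.pkl","wb"))
im=robot.grab_frame("scene");cv2.imwrite("pics/scene1.png",im)
print(robot.observe()['time'],robot.observe()['tool_pos'])
E
```

```text
1.125 [0.56024118 0.14912313 0.32966589]
```

View pics/w1.png

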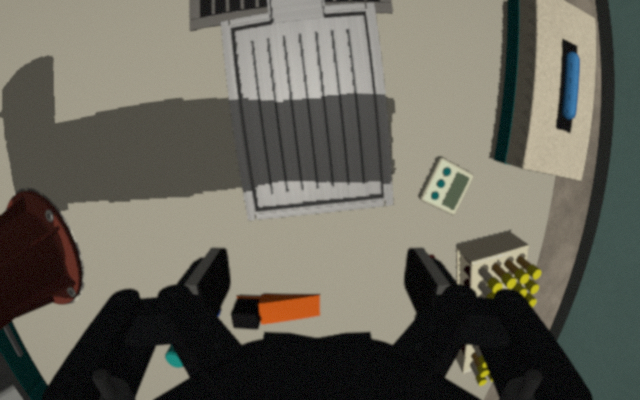

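The whole tray is in view: its plain-end rim runs from about (250,219) to (394,204) and the far corners are at about (223,20) and (385,10). The wedge is at (290,308). I'll zoom in for exact edges.

```bash
python3 - <<'E'
import cv2
im=cv2.imread("pics/w1.png")
cv2.imwrite("pics/w1z.png",cv2.resize(im[0:230,210:410],None,fx=2.6,fy=2.6,interpolation=cv2.INTER_CUBIC))
cv2.imwrite("pics/w1y.png",cv2.resize(im[280:340,220:340],None,fx=5,fy=5,interpolation=cv2.INTER_CUBIC))
E
```

```text
(no output)
```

View pics/w1z.png

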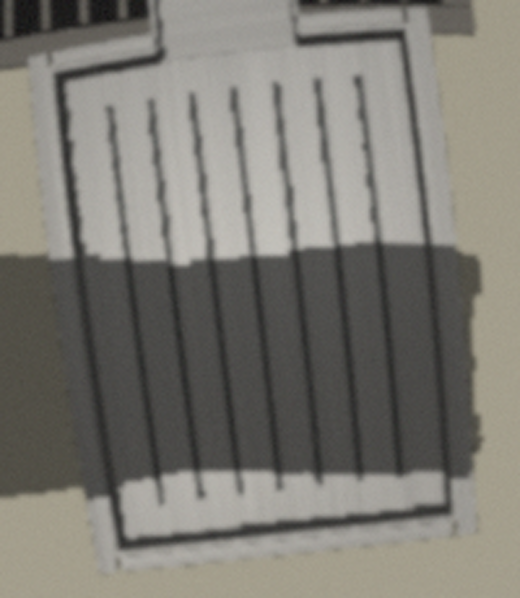

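View pics/w1y.png

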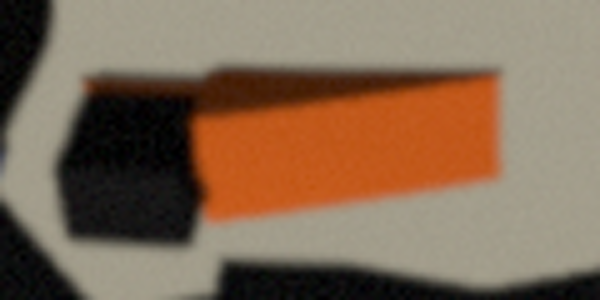

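```bash
python3 - <<'E'
from h import *
import pickle;c=pickle.load(open('w1.pkl','rb'))
f=lambda p:(210+p[0]/2.6-.2,p[1]/2.6-.2)
for nm,P,z in(("inner",[(122,543),(447,509),(406,34),(60,75)],.012),("rim",[(105,570),(478,533),(430,10),(28,58)],.03)):
    q=onplane(c,[f(p) for p in P],z,True);print(nm,q.round(4).tolist());
    print([np.linalg.norm(q[i]-q[(i+1)%4]).round(4) for i in range(4)],"ctr",q.mean(0).round(4))
    a=(q[2]+q[3]-q[0]-q[1])[:2];print("yaw",np.degrees(np.arctan2(a[1],a[0])), "perp",np.degrees(np.arctan2(*(q[0]-q[1])[[1,0]]))-90)
g=lambda p:(220+p[0]/5-.4,280+p[1]/5-.4)
for P,z in(([(500,74),(500,178)],.003),([(190,115),(210,222)],.028),([(70,240),(190,243),(195,95),(95,95)],.048)):
    print(onplane(c,[g(p) for p in P],z,True).round(4).tolist())
E
```

```text
inner [[0.479, 0.0948, 0.012], [0.6448, 0.1128, 0.012], [0.6209, 0.3508, 0.012], [0.453, 0.3329, 0.012]]
[np.float64(0.1668), np.float64(0.2392), np.float64(0.1689), np.float64(0.2395)] ctr [0.5494 0.2228 0.012 ]
yaw 95.97512043079796 perp -263.8035826578943
rim [[0.4732, 0.0865, 0.03], [0.6572, 0.1055, 0.03], [0.6297, 0.3581, 0.03], [0.4418, 0.3381, 0.03]]
[np.float64(0.185), np.float64(0.2541), np.float64(0.1889), np.float64(0.2536)] ctr [0.5505 0.2221 0.03  ]
yaw 96.66224741497585 perp -264.08353502816544
[[0.5632, -0.045, 0.003], [0.5633, -0.0854, 0.003]]
[[0.4723, -0.0451, 0.028], [0.4746, -0.086, 0.028]]
[[0.4355, -0.0799, 0.048], [0.4724, -0.0781, 0.048], [0.479, -0.0239, 0.048], [0.4503, -0.0255, 0.048]]
```

Both tray outlines match the given size (about 239x168 mm inside, 254x187 mm over the rim). The tray centre is (0.550, 0.2225) with yaw about 96°. The wedge tip is at (0.563, -0.065) with yaw about 0°. Now the first pot.

```bash
cat > pp.py <<'E'
from plant import robot
from h import *
C=np.array([.550,.2225]);YAW=96.
ux=np.array([np.cos(np.radians(YAW)),np.sin(np.radians(YAW))]);uy=np.array([-ux[1],ux[0]])
def W(x,y):return C+x*ux+y*uy
def st(m):
    s=robot.observe();print(m,round(s['time'],2),np.round(s['tool_pos'],4),'w',round(s['gripper_width'],4),'F',np.round(s['ft_force'],1),flush=True)
def pick_place(p,t):
    robot.move_pose([*p,.20],[180,0,90]); robot.set_gripper(.066); 
    robot.line_to([*p,.090],vel=.12); st('down')
    robot.set_gripper(0.0); st('grip')
    robot.line_to([*p,.20],vel=.15); st('up')
    q=W(*t); robot.move_pose([*q,.20],[180,0,YAW]); 
    robot.line_to([*q,.115],vel=.12)
    g=robot.line_to([*q,.1025],vel=.03,guard=4); st('low %s'%g)
    robot.set_gripper(.062); st('rel')
    robot.line_to([*q,.20],vel=.15)
E
python3 - <<'E'
from pp import *
pick_place([.649,-.295],(.07,0))
st('end')
cv2.imwrite("pics/s2.png",robot.grab_frame("scene"));cv2.imwrite("pics/w2.png",robot.grab_frame("wrist"))
E
```

```text
down 4.25 [ 0.6495 -0.2954  0.0912] w 0.0658 F [0.3 0.1 1. ]
grip 4.61 [ 0.6496 -0.2954  0.0913] w 0.0385 F [-0.4  0.3  5.9]
up 5.49 [ 0.6486 -0.2947  0.1985] w 0.0389 F [-0.  -0.5 -0.7]
low True 8.95 [0.5426 0.2921 0.1022] w 0.0389 F [-0.6 -0.6  5. ]
rel 9.3 [0.542  0.292  0.1013] w 0.0621 F [ 0.1 -0.9 -1.1]
end 10.11 [0.5423 0.292  0.1989] w 0.0622 F [-0.8  0.5 -0.2]
```

View pics/s2.png

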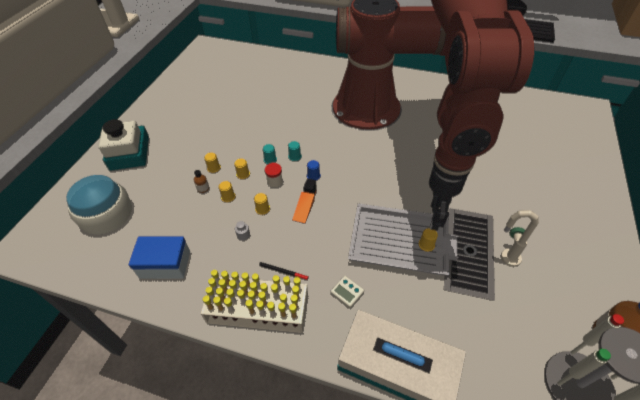

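View pics/w2.png

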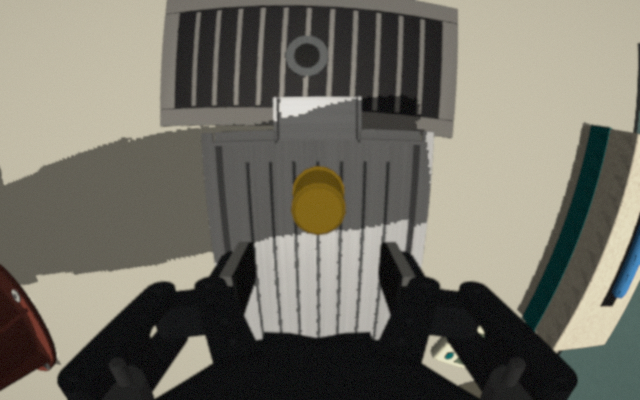

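The first pot stands upright on the tray's centre line, at scene pixel (429,240) and wrist pixel (318,200). Each cycle takes about 8 s. Next are the pots at (226,190) and (261,203).

```bash
python3 - <<'E'
from pp import *
pick_place([.5385,-.3015],(.012,0))
pick_place([.5515,-.1845],(-.046,0))
st('end')
cv2.imwrite("pics/s3.png",robot.grab_frame("scene"));cv2.imwrite("pics/w3.png",robot.grab_frame("wrist"))
E
```

```text
down 13.62 [ 0.539  -0.3019  0.091 ] w 0.0659 F [0.2 0.1 0.1]
grip 13.97 [ 0.539  -0.302   0.0911] w 0.0386 F [-0.1 -0.5  6.8]
up 14.86 [ 0.5381 -0.3012  0.1987] w 0.039 F [-0.1  0.2 -0.5]
low True 18.11 [0.5486 0.2344 0.1021] w 0.0389 F [-0.7  0.4  6.4]
rel 18.46 [0.548  0.2343 0.1012] w 0.0619 F [ 0.4  0.2 -0.8]
down 22.1 [ 0.552  -0.1848  0.091 ] w 0.0661 F [-1.3  0.2 -0.3]
grip 22.46 [ 0.5521 -0.1849  0.0911] w 0.0387 F [-0.   0.4  5.4]
up 23.34 [ 0.5511 -0.1842  0.1988] w 0.0387 F [ 0.2 -0.  -1. ]
low True 26.02 [0.5547 0.1768 0.1021] w 0.0393 F [-0.2  0.5  4.3]
rel 26.37 [0.554  0.1767 0.1012] w 0.0619 F [-0.1  0.2 -0.3]
end 27.18 [0.5544 0.1767 0.1989] w 0.0619 F [-0.  -0.2 -0.2]
```

View pics/s3.png

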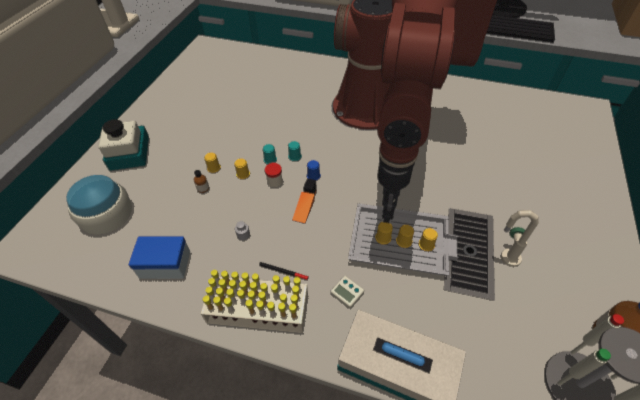

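View pics/w3.png

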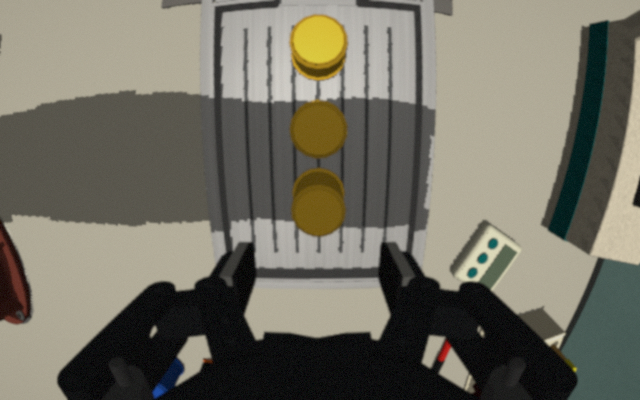

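All three pots stand in a row in the tray, at wrist pixels (318,42), (318,128) and (318,203). The tray sits straight in the gripper frame. Now the wedge; first I'll check how close the blue pot is.

```bash
python3 - <<'E'
from pp import *
import pickle;cal=pickle.load(open('cal0.pkl','rb'))
im=cv2.imread("pics/s3.png")
for c,s in blobs(im,(108,150,60),(125,255,255),40)[0]: print(c,s[4],onplane(cal['scene'],c,.0275).round(3))
im=cv2.imread("pics/side0.png")
for c,s in blobs(im,(108,150,60),(125,255,255),40)[0]: print(c,s[4],onplane(cal['side'],c,.0275).round(3))
im=cv2.imread("pics/s3.png");cv2.imwrite("pics/s3z.png",cv2.resize(im[150:230,270:350],None,fx=6,fy=6,interpolation=cv2.INTER_CUBIC))
for p in ([.453,-.065,.16],[.453,-.065,.08]): print(robot.ik(p,[180,0,0]))
E
```

```text
[313.01666667 169.89444444] 180 [[ 0.384 -0.081  0.027]]
[156.86440678 252.16474576] 1475 [[ 0.787 -0.386  0.027]]
[263.80803571 223.28125   ] 224 [[ 0.379 -0.079  0.027]]
[457.59459459 265.73560517] 1702 [[ 0.826 -0.328  0.027]]
[-24.61633647 -18.43504474 -32.19069623  76.24434851   0.
 155.38366353]
[-24.61633647 -14.72106313 -37.69134317  67.02971996   0.
 155.38366353]
```

View pics/s3z.png

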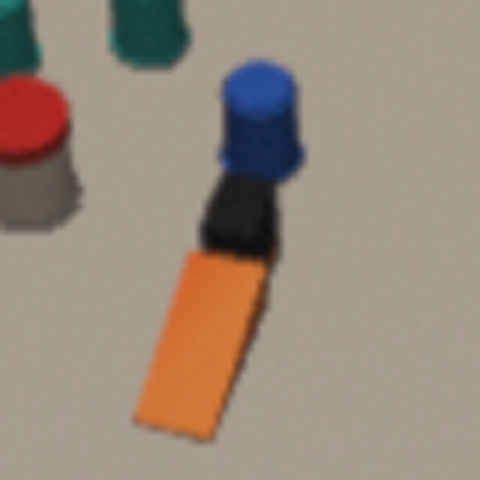

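```bash
python3 - <<'E'
from pp import *
p=[.454,-.065]
robot.line_to([*W(-.046,0),.22],vel=.2)
robot.move_pose([*p,.19],[180,0,0]); st('above')
robot.line_to([*p,.083],vel=.12); st('down')
robot.set_gripper(0.0); st('grip')
robot.line_to([*p,.17],vel=.12); st('up')
q=W(-.295,0)
robot.move_pose([*q,.17],[180,0,YAW]); st('over')
robot.pause(.1)
import pickle
pickle.dump(robot.get_calibration("wrist"),open("w4.pkl","wb"))
cv2.imwrite("pics/w4.png",robot.grab_frame("wrist"));cv2.imwrite("pics/s4.png",robot.grab_frame("side"))
E
```

```text
above 28.6 [ 0.4542 -0.0647  0.1899] w 0.0622 F [-0.   0.4  0.6]
down 29.64 [ 0.4545 -0.0651  0.0837] w 0.0621 F [0.4 0.9 0.3]
grip 30.03 [ 0.4545 -0.0653  0.0838] w 0.0292 F [0.  0.1 6.3]
up 30.91 [ 0.4536 -0.0648  0.1691] w 0.0294 F [ 0.2 -0.3 -1.4]
over 32.33 [ 0.5805 -0.0708  0.1697] w 0.0295 F [ 0.  -0.9 -1.1]
```

View pics/w4.png

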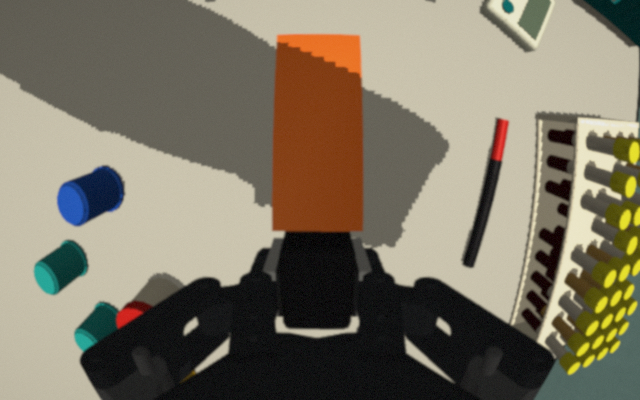

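View pics/s4.png

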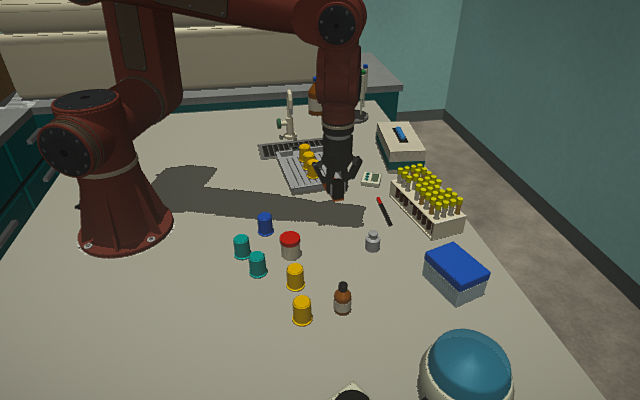

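The wedge is held straight, with its tip edge at wrist pixels (277,35) to (361,37). I'll check the tip against the gripper frame, lower it to the bench and take another picture before pushing.

```bash
python3 - <<'E'
from pp import *
import pickle
c=pickle.load(open("w4.pkl","rb"))
t=onplane(c,[(277,36),(361,37)],.089,True);b=onplane(c,[(272.5,231),(363,231)],.114,True)
print(t.round(4),b.round(4))
loc=lambda v:((v[:2]-C)@ux,(v[:2]-C)@uy)
print("tip tray",loc(t.mean(0)),"base",loc(b.mean(0)))
q=W(-.295,0)
robot.line_to([*q,.095],vel=.12)
print(robot.line_to([*q,.0815],vel=.03,guard=4)); st('bench')
robot.pause(.1)
pickle.dump(robot.get_calibration("wrist"),open("w5.pkl","wb"))
cv2.imwrite("pics/w5.png",robot.grab_frame("wrist"))
im=robot.grab_frame("side");cv2.imwrite("pics/s5z.png",cv2.resize(im[130:250,250:410],None,fx=5,fy=5,interpolation=cv2.INTER_CUBIC))
E
```

```text
[[0.5493 0.0358 0.089 ]
 [0.5898 0.0396 0.089 ]] [[ 0.5583 -0.0536  0.114 ]
 [ 0.5982 -0.0494  0.114 ]]
tip tray (np.float64(-0.18583236644019954), np.float64(-0.00012808634745710445)) base (np.float64(-0.2754161647553312), np.float64(0.0005264989205559711))
True
bench 33.72 [ 0.5814 -0.0711  0.0838] w 0.0293 F [ 1.1 -0.2  3.4]
```

View pics/w5.png

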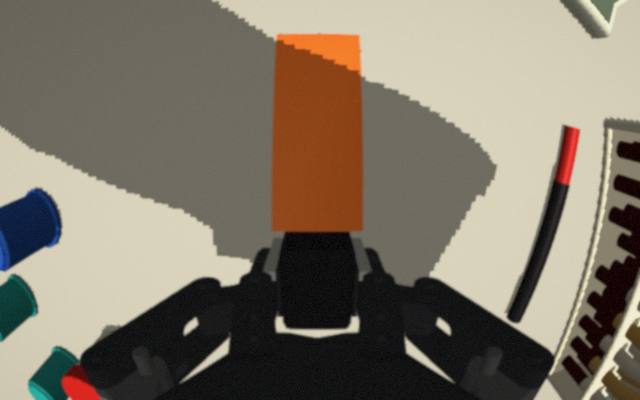

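View pics/s5z.png

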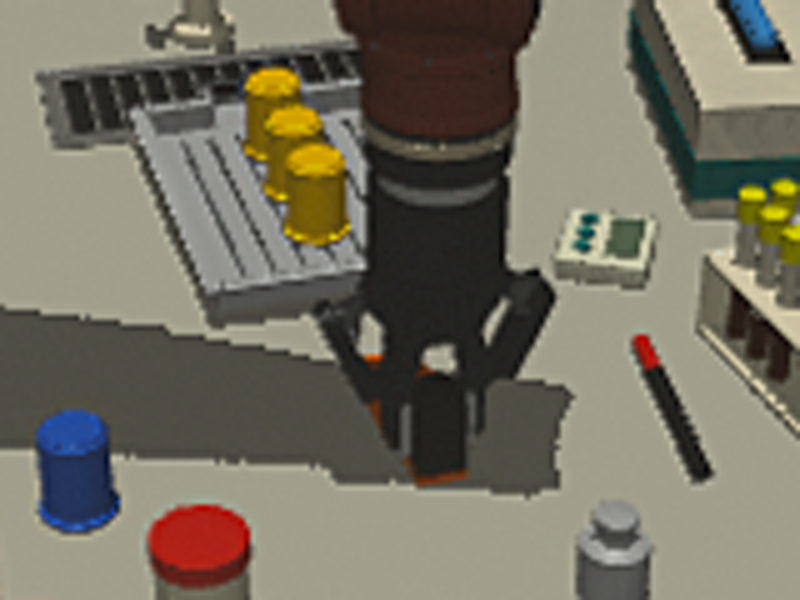

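The wedge lies flat on the bench, lined up to within 1 mm of the tray axis. Now I'll push slowly, watching the force.

```bash
python3 - <<'E'
from pp import *
loc=lambda v:((np.array(v[:2])-C)@ux,(np.array(v[:2])-C)@uy)
z=.083
robot.line_to([*W(-.225,0),z],vel=.06); st('pre')
for x in(-.215,-.209,-.205,-.201,-.197,-.193):
    g=robot.line_to([*W(x,0),z],vel=.02,guard=9); s=robot.observe();F=s['ft_force']
    print(x,g,np.round(loc(s['tool_pos']),4),round(s['tool_pos'][2],4),'axial',round(F[:2]@ux,2),'Fz',round(F[2],2))
    if g:break
robot.pause(.3);st('end')
import pickle
pickle.dump(robot.get_calibration("wrist"),open("w6.pkl","wb"))
cv2.imwrite("pics/w6.png",robot.grab_frame("wrist"))
im=robot.grab_frame("side");cv2.imwrite("pics/s6.png",im);cv2.imwrite("pics/s6z.png",cv2.resize(im[130:250,250:410],None,fx=5,fy=5,interpolation=cv2.INTER_CUBIC))
im=robot.grab_frame("scene");cv2.imwrite("pics/sc6.png",im);cv2.imwrite("pics/sc6z.png",cv2.resize(im[180:300,310:470],None,fx=5,fy=5,interpolation=cv2.INTER_CUBIC))
E
```

```text
pre 35.23 [ 0.574  -0.0013  0.0837] w 0.0294 F [0.3 1.1 6.9]
-0.215 False [-0.2151 -0.0005] 0.0838 axial -0.09 Fz 6.98
-0.209 False [-0.2096 -0.0006] 0.0837 axial -2.32 Fz 6.26
-0.205 False [-0.2057 -0.0006] 0.0838 axial -3.44 Fz 6.56
-0.201 False [-0.2017 -0.0006] 0.0837 axial -3.23 Fz 5.42
-0.197 False [-0.1976 -0.0006] 0.0838 axial -3.18 Fz 5.22
-0.193 False [-0.1936 -0.0006] 0.0837 axial -3.43 Fz 6.75
end 38.03 [0.5709 0.0299 0.0838] w 0.0289 F [-0.4 -3.5  6.4]
```

View pics/w6.png

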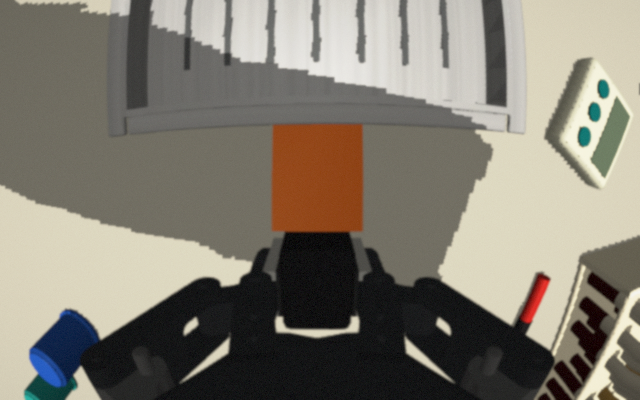

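View pics/s6z.png

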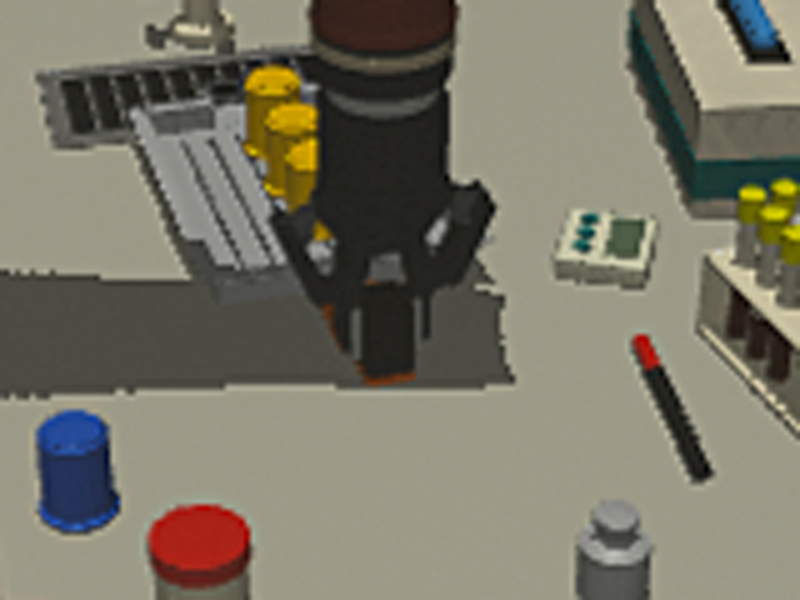

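View pics/sc6z.png

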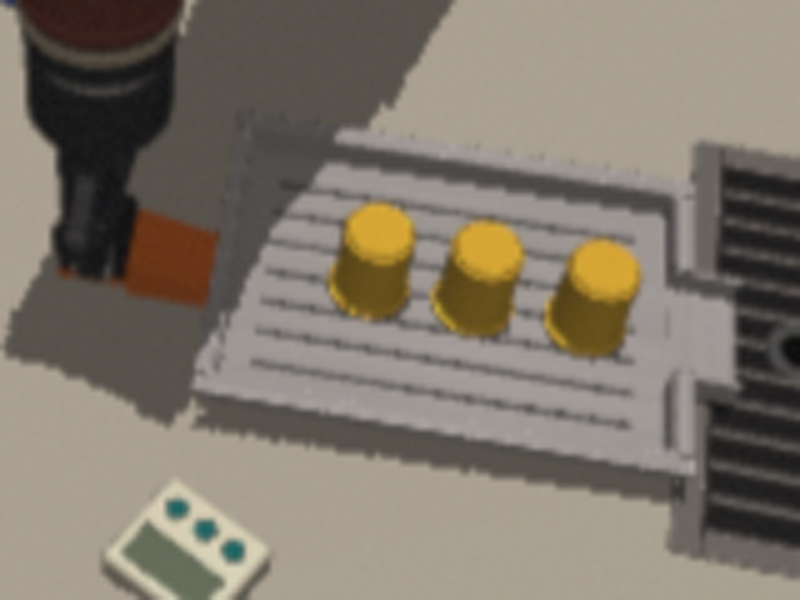

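The ramp goes in under the middle of the plain end at wrist pixels (272-363,124). The axial load set in at about the predicted depth and held near 3.3 N. I'll check that the tray lifted rather than slid.

```bash
python3 - <<'E'
from pp import *
import pickle
c=pickle.load(open("w6.pkl","rb"))
for z in(.030,.035,.040):
    v=onplane(c,[(272,125),(318,124.5),(363,124.5),(108,136),(524,133)],z,True)
    print(z,[(round((p[:2]-C)@ux,4),round((p[:2]-C)@uy,4)) for p in v])
# tracking of tray regions between scene images, subpixel template shift
a=cv2.cvtColor(cv2.imread("pics/s3.png"),6);b=cv2.cvtColor(cv2.imread("pics/sc6.png"),6)
for nm,(x,y,w,h) in {"lip":(440,230,24,32),"farcorner":(434,255,24,24),"plaincorner":(340,250,22,22),"timer(ref)":(330,275,36,32),"sink(ref)":(462,220,30,60),"pot70":(418,228,22,24)}.items():
    T=a[y:y+h,x:x+w];r=cv2.matchTemplate(b[y-6:y+h+6,x-6:x+w+6],T,cv2.TM_CCOEFF_NORMED);_,m,_,l=cv2.minMaxLoc(r)
    px,py=l;s=[0,0]
    for k,(dx,dy) in enumerate(((1,0),(0,1))):
        try:
            l0=r[py-dy,px-dx];l1=r[py+dy,px+dx];s[k]=.5*(l0-l1)/(l0-2*m+l1)
        except IndexError:pass
    print(nm,round(px-6+s[0],2),round(py-6+s[1],2),round(m,3))
st('now')
E
```

```text
0.03 [(np.float64(-0.1279), np.float64(0.018)), (np.float64(-0.1279), np.float64(-0.0004)), (np.float64(-0.1277), np.float64(-0.0185)), (np.float64(-0.1279), np.float64(0.0984)), (np.float64(-0.1265), np.float64(-0.0971))]
0.035 [(np.float64(-0.1277), np.float64(0.0173)), (np.float64(-0.1277), np.float64(-0.0004)), (np.float64(-0.1275), np.float64(-0.0177)), (np.float64(-0.1277), np.float64(0.0944)), (np.float64(-0.1264), np.float64(-0.0932))]
0.04 [(np.float64(-0.1275), np.float64(0.0166)), (np.float64(-0.1275), np.float64(-0.0004)), (np.float64(-0.1273), np.float64(-0.017)), (np.float64(-0.1275), np.float64(0.0905)), (np.float64(-0.1263), np.float64(-0.0893))]
lip -0.0 0.08 0.995
farcorner 0.04 0.0 0.994
plaincorner 6 0.49 0.599
timer(ref) 0.0 0.0 1.0
sink(ref) 0.02 -0.0 0.998
pot70 0.54 -0.03 0.969
now 38.18 [0.5708 0.0299 0.0837] w 0.0291 F [ 0.4 -3.5  6.4]
```

```bash
python3 - <<'E'
from pp import *
robot.pause(.3);st('before');robot.job_done();st('done')
E
```

```text
before 38.48 [0.5709 0.03   0.0838] w 0.0296 F [ 0.8 -3.9  5.6]
the job is handed in; nothing more can be done
the job is handed in; nothing more can be done
```

The job is handed in at about 38.5 s of the 72 s allowed. Three yellow pots stand mouth down in a row along the tray's middle. The wedge is still gripped, flat on the bench and pushed under the plain end. I got no verdict, so what follows rests on my own checks.

**Last checks**
- **Pots:** all three stand upright in the last scene picture. The other two were in place in the picture taken before I gripped the wedge, and I did not go near them afterwards.
- **Wedge:** the grip is holding at about 29 mm opening. The tip is about 35 mm in from the pan's edge and within 1 mm of the tray's centre line. That should lift the end about 4.9 mm.
- **Lift:** the tray's rim looks wider in the wrist camera, which agrees with roughly 5 mm of lift. I could not see the feet themselves; for both being clear I rely on the wedge being centred.
- **Push:** the load set in at the predicted depth and settled at 3 to 4 N.
- **Tray:** it did not slide. The lip moved less than 0.1 pixel in the scene view, and the plain-end rim sits where it should, at x -128 mm in the tray's frame.
- **Other things:** the timer had not moved in the last scene picture. The weight, the pen and the look-alikes looked untouched in the later pictures; I made no exact measurement of those, the jar or the dropper.

One check disagreed: the picture match at the tray's plain corner failed. The arm's shadow had moved across it, so I ignored it and used the wrist-camera rim measurement instead.

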